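# Open the vacuum valve under the loaded pod

## Task

One of the two vacuum hold-down pods on the bench has a wooden blank lying on its rubber face. Turn on the vacuum for that pod: swing the lever of its ball valve a quarter turn, from across the pipe until it stops in line with the pipe, and let go. Leave the empty pod's valve shut and do not shift the blank.

Things in the scene. Friction and masses are not known exactly. Their poses are not given: they have to be found in the camera images.
- station_loaded: Fixed hold-down under the wooden blank: wood plate 340 x 130 x 18 mm, brass ball valve on a 20 mm steel pipe (top 52 mm up; ends 55 mm behind the valve), square pod, face 60 mm up, centred 160 mm ahead. Origin: bench height, under the valve's vertical axis; x along the pipe to the pod, z up. A twin with empty pod stands beside it; sides vary. Scraps under 35 mm high lie on the -x -y corners.
- valve_loaded (a joint): Its lever, rad. 0 = shut: across the pipe, pointing along station +y. 1.571 = open, at the hard stop: in line with the pipe, pointing along -x, away from the pod. Opens anticlockwise from above; starts 0 to 0.25. Steel bar with black sleeve 16 mm wide, 14 high, 43 to 105 mm from the axis, mid-height 95 mm above the bench. Level turn, about 0.35 N m; stays where left.
- valve_idle (a joint): The identical lever of the empty pod's valve, same meaning of values, on its own hold-down (plate turned up to 0.3 rad, like the other). Starts shut, 0 to 0.1, and must stay shut.
- blank: Pale wooden blank, 130 x 120 x 22 mm, about 0.24 kg, lying loose on the loaded pod's black rubber face, 60 mm above the bench (its top at 82 mm); origin at the centre of its underside. A like blank on the bare bench, well away, is a bystander.

How it is judged:
At the end, for the whole second after the job is handed in: The loaded pod's lever is within about 10 degrees of its open stop (joint above 1.39 rad) and at rest, the empty pod's lever is still shut (below 0.26 rad), and the blank lies within 20 mm of where it started (value of joint valve_loaded above 1.39 rad and velocity of joint valve_loaded between -0.05 and 0.05 rad/s and value of joint valve_idle below 0.26 rad and distance of blank from where it was at the start of the episode below 0.02 m); the robot touches nothing.
It fails at once if the empty pod's valve is turned more than 15 degrees from shut (value of joint valve_idle above 0.26 rad).
It fails at once if the blank is shifted more than 20 mm (distance of blank from where it was at the start of the episode above 0.02 m).
It also fails if it takes over 32 s, if anything falls off the work surface, if the arm or the gripper's body presses on something with over 40 N, if the wrist force passes 120 N, or if a joint passes its speed limit or range.

## Robot

A 6-joint arm with a two-finger parallel gripper is mounted at the origin on the work surface. World frame = base frame: x ahead of the robot, y to its left, z up, the work surface at z = 0. Lengths are in m, angles in rad, forces in N, time in s.
With the tool pointing down it reaches from about 0.425 to 0.95 m from the base axis. Payload 3.5 kg.
Tool frame: the origin (TCP) lies on the centre line of the jaws, within the pads' length; the fingertips stand 8 mm ahead of it and the grasp point (between the pads) lies 11 mm behind it; z points along the fingers, y is the line along which they close (so a half turn about z gives the same grasp; the last joint's range is limited). The gripper opens to 85 mm and grips with 20 to 120 N. Pads are 22 mm wide; open, the fingers measure 114 mm over their backs; the gripper's body (76 mm by 85 mm) begins 54 mm behind the grasp point. The pads swing forward as they close: fully open they stand 13 mm farther back than shut.
Start: joints at [-0.15, 0.286, 1.577, -0, 1.279, -0.15], TCP at [0.675, 0, 0.239] pointing down, gripper open.
Joint ranges: [-2.77, 2.77], [-0.9, 2.22], [0.21, 2.48], [-1.53, 4.67], [0.24, 2.81], [-2.84, 2.84]. Speed limits (rad/s): [2.79, 2.79, 3.14, 3.14, 3.14, 3.14].

## Interface

Orientations are given as a unit quaternion [x, y, z, w].
In Python, from plant import ctrl gives the robot as it stands. The module is installed in compiled form; this text tells all that it offers.
- The arm moves only by the tool send_rows, never from a script. Its argument "steps" is a list of rows, each a list of 5 numbers: the shift along the tool's x, y, z in m, then the turn about the tool's z in degrees, then the opening, from -1 (shut) to 1 (fully open). A call has 1 to 12 rows; each row is the pose to reach, as a shift and turn from the pose commanded when the call began, along the tool's axes at that moment; what a row does not reach only later rows make up. A row lasts 1/10 s, in which the tool goes at most 50 mm and 8.59 degrees, less where a joint would pass 70% of its speed; a pose out of reach is approached as far as the arm can. A call with a gripper value outside its range is refused whole. The fingers move at their own pace and stop on an object; "squeeze" is the grip in N (left out, the last holds). Time passes only in rows, so rows that repeat a pose let the fingers close. It gives the time, the measured TCP pose, the force, the opening and the grip force at its end, in the units of the state.
- ctrl.get_state(): the state, without advancing time (a new reading comes with each control period).
- ctrl.read_camera(name): name is "scene" or "side" or "wrist"; returns the picture (480x640x3 uint8, red, green, blue); there is no depth.
- ctrl.calibration(name): a dict with "intrinsics" (3x3 intrinsics, pixels), "extrinsics" (4x4, takes a point from world to camera coordinates); the wrist camera has in their place "tool_from_camera" (4x4, takes a point from camera to tool coordinates, whose origin is the TCP and whose axes are the flange's). Camera axes: x right, y up, looking along -z (the intrinsics and any distortion apply to the point x, -y, -z); pixel columns grow to the right and rows downward; lengths in m; the calibration is good to about 2 mm. The wrist camera is an equidistant fisheye: a pixel r from the principal point sees the ray r / f radians off the axis. A picture is of the moment at which its call begins: read the wrist's pose just before it. calibration takes no time and is no camera call.
- ctrl.sign_off(): hands the job in; it is judged then, once.
The state is a dict: "time": time; "qpos": joint angles; "dq": joint speeds; "joint_efforts": joint torques, N m; "eef_pos": TCP position; "tcp_rot": TCP orientation; "contact_force": force on the tool from outside, world axes, zero at the start; "wrist_torque": the same for the moment, N m; "opening": opening from 0.0 (shut) to 1.0 (fully open); "finger_force": force on a finger pad.
Only numpy, scipy, OpenCV 4.12 (cv2) and the standard library are available. Lean on these libraries where they do the work, as an engineer would, in place of code of your own. Each camera call takes 0.05 s, during which the arm holds its last target. There are 200 camera calls.

## Working session

There is one attempt and no reset: what is moved stays moved. The work goes in short steps, Python scripts to look and compute and a tool call to move; the robot and the scene stay as the last step left them, time stands still between calls to the robot, and variables do not carry over. Pictures are saved under pics/ and viewed, at most 10 in all, crops included, and the job is handed in when it is done.

Besides the shell and the picture viewer there is one more tool, called after "Call:" as name([rows], argument=value, ...), one row to a line, values as JSON. send_rows: Moves the arm, as the interface text tells. Its arguments: {"type":"object","properties":{"steps":{"type":"array","items":{"type":"array","items":{"type":"number"}}},"squeeze":{"type":"number"}},"required":["steps"]}

```bash
mkdir -p pics
python3 - <<'E'
from plant import ctrl
import cv2,numpy as np
np.set_printoptions(precision=4,suppress=True)
for n in ["scene","side","wrist"]:
    im=ctrl.read_camera(n); cv2.imwrite(f"pics/{n}0.png",im[:,:,::-1]); print(n,ctrl.calibration(n))
s=ctrl.get_state(); print(s)
E
```

```text
scene {'intrinsics': array([[562.8718,   0.    , 317.5442],
       [  0.    , 562.8718, 241.0608],
       [  0.    ,   0.    ,   1.    ]]), 'extrinsics': array([[ 0.0645,  0.9977, -0.0223, -0.0306],
       [-0.6378,  0.0584,  0.768 ,  0.3141],
       [ 0.7675, -0.0353,  0.6401, -1.39  ],
       [ 0.    ,  0.    ,  0.    ,  1.    ]])}
side {'intrinsics': array([[513.1849,   0.    , 319.8226],
       [  0.    , 513.1849, 236.2172],
       [  0.    ,   0.    ,   1.    ]]), 'extrinsics': array([[ 0.9846, -0.1737, -0.0195, -0.6218],
       [ 0.1067,  0.5095,  0.8539, -0.1575],
       [-0.1384, -0.8428,  0.5202, -0.8052],
       [ 0.    ,  0.    ,  0.    ,  1.    ]])}
wrist {'intrinsics': array([[371.6483,   0.    , 317.9454],
       [  0.    , 371.6483, 236.372 ],
       [  0.    ,   0.    ,   1.    ]]), 'tool_from_camera': array([[-0.0002,  0.9516,  0.3075,  0.0783],
       [ 1.    ,  0.0003, -0.0002,  0.0004],
       [-0.0002,  0.3075, -0.9516, -0.1351],
       [ 0.    ,  0.    ,  0.    ,  1.    ]])}
{'time': 0.15, 'qpos': array([-0.15  ,  0.287 ,  1.5778, -0.    ,  1.2786, -0.15  ]), 'dq': array([-0.0008, -0.0019, -0.0046,  0.0004,  0.0013,  0.0014]), 'joint_efforts': array([  0.0008, -40.6603, -29.314 ,  -0.0001,   0.004 ,  -0.    ]), 'eef_pos': array([0.6745, 0.0001, 0.2383]), 'tcp_rot': array([ 0.7071,  0.7071, -0.0006, -0.0007]), 'contact_force': array([0.3959, 0.1139, 0.4707]), 'wrist_torque': array([ 0.0329,  0.0095, -0.0177]), 'finger_force': 0.0, 'opening': 1.0019409411979678}
```

View pics/scene0.png

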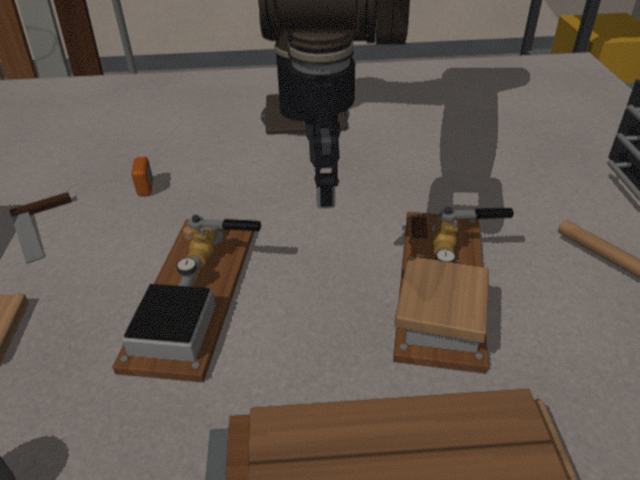

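View pics/side0.png

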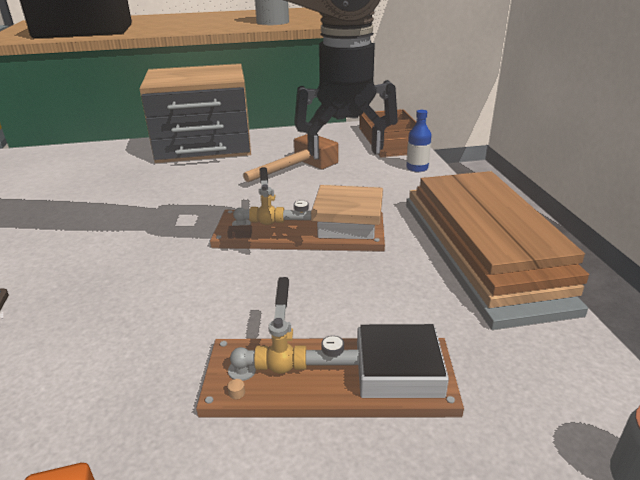

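View pics/wrist0.png

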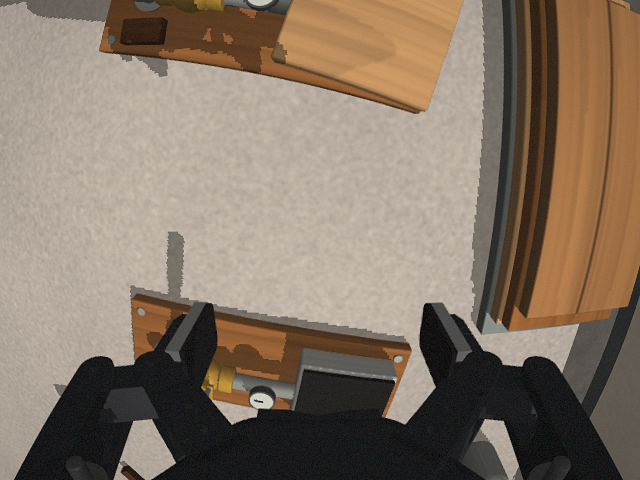

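The loaded station is the right one in the scene view (y>0), with its lever sleeve at about (477–512, 212). In the side view the sleeve is at (264, 168–187). The empty pod is at y<0.

```bash
cat > h.py <<'E'
from plant import ctrl
import cv2,numpy as np
np.set_printoptions(precision=4,suppress=True)
def ray(n,uv):
    c=ctrl.calibration(n);K=c["intrinsics"];E=c["extrinsics"]
    d=np.array([(uv[0]-K[0,2])/K[0,0],-(uv[1]-K[1,2])/K[1,1],-1.])
    R=E[:3,:3]; return -R.T@E[:3,3],R.T@d
def plane(n,uv,z):
    o,d=ray(n,uv); return o+d*(z-o[2])/d[2]
E
python3 - <<'E'
from h import *
for n,(x0,y0,x1,y1) in {"scene":(466,200,520,225),"side":(255,163,275,192)}.items():
    im=cv2.imread(f"pics/{n}0.png"); m=(im.max(2)<60)[y0:y1,x0:x1].astype(np.uint8)
    k,l,st,_=cv2.connectedComponentsWithStats(m); i=1+st[1:,4].argmax()
    ys,xs=np.where(l==i); p=np.c_[xs+x0,ys+y0].astype(np.float32)
    r=cv2.minAreaRect(p); print(n,st[i],r)
    v=(cv2.boxPoints(r)); print(v)
    a,b=(0,1) if np.ptp(p[:,0])>np.ptp(p[:,1]) else (1,0)
    for e in (p[:,a].min(),p[:,a].max()):
        q=p[abs(p[:,a]-e)<2.5].mean(0); q[a]=e; print(' end',q,plane(n,q,.097))
print('hub',plane("scene",(448,213),.095),plane("side",(265,186),.1))
for uv,z in [((407,212),.018),((482,212),.018),((487,362),.0),((395,360),.0)]: print(plane("scene",uv,z))
for uv,z in [((210,247),0),((384,248),0),((384,240),.018),((211,240),.018)]: print('side',plane("side",uv,z))
im=np.hstack([cv2.resize(cv2.imread("pics/scene0.png")[195:375,385:525],None,fx=3,fy=3),cv2.resize(cv2.imread("pics/side0.png")[155:255,205:320],None,fx=3,fy=3)[:300].copy() if 0 else cv2.copyMakeBorder(cv2.resize(cv2.imread("pics/side0.png")[155:255,205:325],None,fx=3,fy=3),0,240,0,0,0)])
cv2.imwrite("pics/crop.png",im)
E
```

```text
scene [  0   7  47  18 473] ((488.9129943847656, 215.34669494628906), (16.030445098876953, 46.672245025634766), 86.98721313476562)
[[465.1879 208.5691]
 [511.7956 206.116 ]
 [512.6381 222.1243]
 [466.0304 224.5774]]
 end [466.     221.4118] [0.5816 0.2304 0.097 ]
 end [512.   212.64] [0.566  0.3094 0.097 ]
side [ 5  5  7 12 22] ((263.3762512207031, 173.2623748779297), (10.945408821105957, 5.870719909667969), 84.2894058227539)
[[259.9109 168.1089]
 [265.7525 167.5247]
 [266.8416 178.4158]
 [261.     179.    ]]
 end [262.8 168. ] [0.565  0.3148 0.097 ]
 end [261. 179.] [0.5569 0.2599 0.097 ]
hub [0.5547 0.2085 0.095 ] [0.5619 0.2189 0.1   ]
[0.4451 0.1684 0.018 ]
[0.4581 0.3054 0.018 ]
[0.7815 0.221  0.    ]
[0.7673 0.092  0.    ]
side [0.442  0.1748 0.    ]
side [0.7762 0.1016 0.    ]
side [0.7755 0.1022 0.018 ]
side [0.4463 0.171  0.018 ]
```

View pics/crop.png

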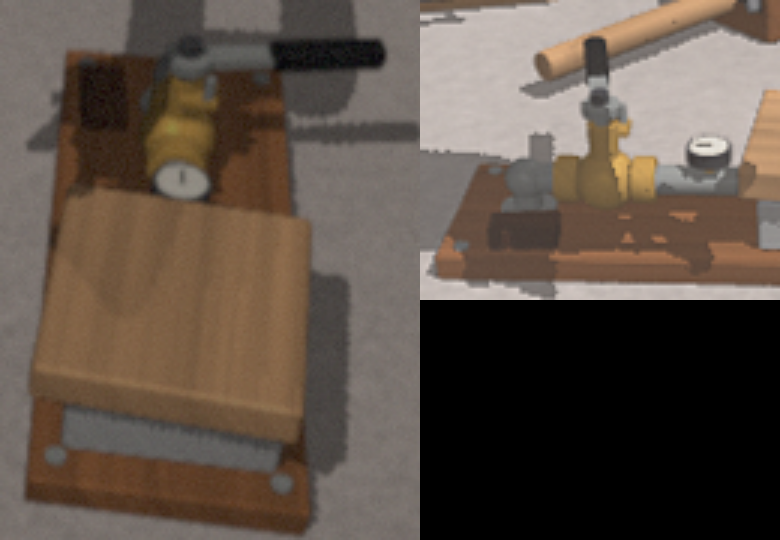

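Call:
send_rows([
  [0.045,-0.01,0,0,-1],
  [0.09,-0.02,0,0,-1],
  [0.135,-0.03,0,0,-1],
  [0.18,-0.04,0,0,-1],
  [0.225,-0.05,0,0,-1],
  [0.265,-0.06,0,0,-1],
  [0.29,-0.06,0,0,-1],
  [0.29,-0.06,0.03,0,-1],
  [0.29,-0.06,0.06,0,-1],
  [0.29,-0.06,0.06,0,-1],
  [0.29,-0.06,0.06,0,-1],
])

```text
time: 1.25
eef_pos: [0.6145, 0.2898, 0.1786]
tcp_rot: [0.707, 0.707, -0.001, -0.001]
contact_force: [-0.1, 0.4, -0.1]
opening: -0.001
finger_force: 0.0
```

Run:
```python
from h import *
s=ctrl.get_state(); print(s["eef_pos"],s["tcp_rot"],s["opening"],s["time"])
w=ctrl.read_camera("wrist")[:,:,::-1]; a=ctrl.read_camera("side")[80:260,180:420,::-1]; b=ctrl.read_camera("scene")[130:310,360:560,::-1]
cv2.imwrite("pics/c1.png",np.vstack([np.hstack([cv2.resize(a,(400,300)),cv2.resize(b,(333,300))]),np.pad(cv2.resize(w,(400,300)),((0,0),(0,333),(0,0)))]))
```

```text
[0.6145 0.2898 0.1786] [ 0.7072  0.7071 -0.001  -0.0005] -0.001175774748536762 1.25
```

View pics/c1.png

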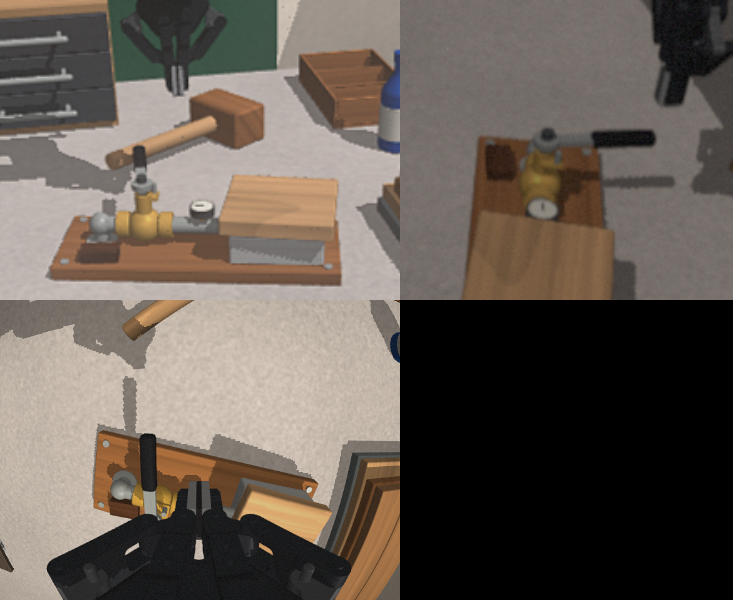

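The shut fingers are on the +x (pod) side of the lever and clear of the blank, at about (200, 485) in the wrist panel; the sleeve tip is at (148, 437). I'll descend and start the sweep.

Call:
send_rows([
  [0,0,0.035,0,-1],
  [0,0,0.07,0,-1],
  [0,0,0.095,0,-1],
  [0,0,0.095,0,-1],
  [0,-0.015,0.095,0,-1],
  [0,-0.03,0.095,0,-1],
  [0,-0.04,0.095,0,-1],
  [0.001,-0.05,0.095,0,-1],
  [0.001,-0.06,0.095,0,-1],
  [0,-0.072,0.095,0,-1],
  [-0.003,-0.082,0.095,0,-1],
  [-0.006,-0.093,0.095,0,-1],
])

```text
time: 2.6
eef_pos: [0.5241, 0.2843, 0.0868]
tcp_rot: [0.707, 0.707, 0.003, 0.002]
contact_force: [5.4, 0.9, 0.8]
opening: -0.006
finger_force: 2.1
```

Call:
send_rows([
  [-0.006,-0.009,0,0,-1],
  [-0.012,-0.018,0,0,-1],
  [-0.02,-0.026,0,0,-1],
  [-0.028,-0.032,0,0,-1],
  [-0.034,-0.036,0,0,-1],
  [-0.038,-0.039,0,0,-1],
  [-0.038,-0.039,0,0,-1],
])

```text
time: 3.3
eef_pos: [0.4831, 0.2466, 0.0843]
tcp_rot: [0.708, 0.707, 0.002, -0.0]
contact_force: [5.1, 5.5, -1.3]
opening: -0.004
finger_force: 3.5
```

Run:
```python
from h import *
w=ctrl.read_camera("wrist")[:,:,::-1]; a=ctrl.read_camera("side")[120:260,180:400,::-1]; b=ctrl.read_camera("scene")[170:320,380:530,::-1]
cv2.imwrite("pics/c2.png",np.hstack([cv2.resize(w,(440,330)),np.vstack([cv2.resize(a,(330,210)),cv2.resize(b,(330,330))])[:330]]) if 0 else np.vstack([np.hstack([cv2.resize(a,(400,260)),cv2.resize(b,(260,260))]),np.pad(cv2.resize(w,(440,330)),((0,0),(0,220),(0,0)))]))
```

```text
(no output)
```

View pics/c2.png

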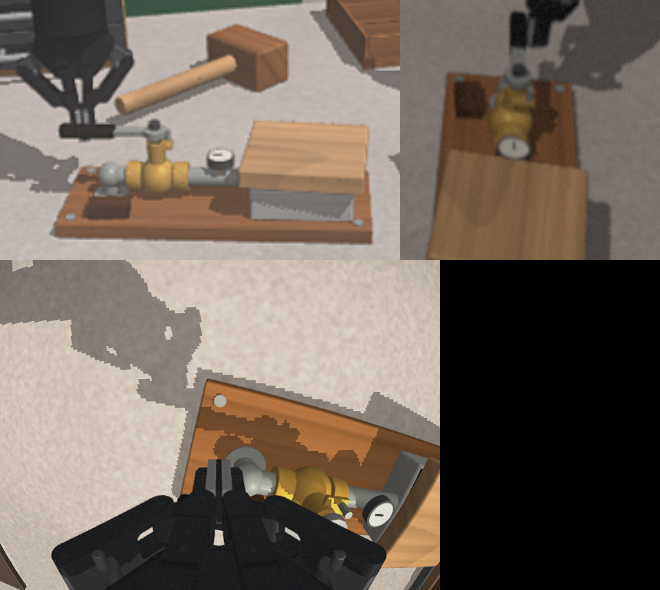

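The lever is nearly in line with the pipe (side panel: sleeve at 60–112, 130). I'll press on gently until it hits the stop.

Call:
send_rows([
  [-0.003,0,0,0,-1],
  [-0.006,0,0,0,-1],
  [-0.006,0,0,0,-1],
])

```text
time: 3.75
eef_pos: [0.4832, 0.2458, 0.0845]
tcp_rot: [0.709, 0.705, 0.006, -0.004]
contact_force: [4.5, 23.6, -4.4]
opening: -0.002
finger_force: 12.2
```

The force climbed to 23.6 N with almost no motion, so the lever is on its stop. Backing off and lifting.

Call:
send_rows([
  [0.02,0.0,0,0,-1],
  [0.05,0.0,0,0,-1],
  [0.05,0.0,-0.04,0,-1],
  [0.05,0.0,-0.09,0,-1],
  [0.05,0.0,-0.13,0,-1],
  [0.09,0.0,-0.13,0,-1],
  [0.13,0.0,-0.13,0,-1],
  [0.13,0,-0.13,0,-1],
])

```text
time: 4.55
eef_pos: [0.4809, 0.372, 0.2132]
tcp_rot: [0.706, 0.708, -0.002, -0.001]
contact_force: [0.3, -0.7, -0.1]
opening: -0.001
finger_force: 0.0
```

Run:
```python
from h import *
a=ctrl.read_camera("side")[120:420,180:480,::-1]; b=ctrl.read_camera("scene")[150:390,100:530,::-1]
cv2.imwrite("pics/c3.png",np.hstack([cv2.resize(a,(300,300)),cv2.resize(b,(490,300))]))
```

```text
(no output)
```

View pics/c3.png

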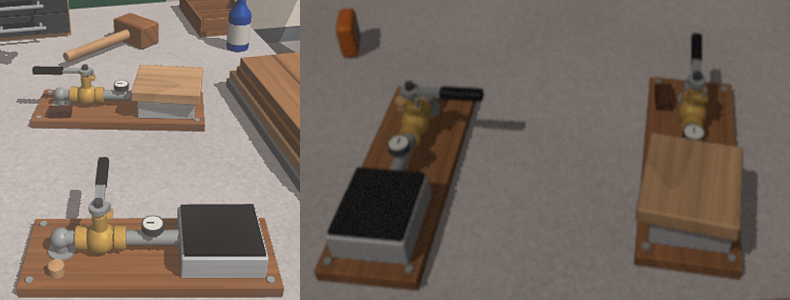

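The loaded lever is in line with the pipe and the arm is clear. The blank looks unmoved and the idle valve is still shut, so I'm handing in.

```bash
python3 -c "
from plant import ctrl
print(ctrl.sign_off())"
```

```text
the job is handed in; nothing more can be done
None
```

I swung the loaded pod's lever to its open stop and backed the arm clear. In the last pictures the blank looked unmoved and the empty pod's valve still shut. The job was handed in at about 4.7 s, and no verdict was returned.

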